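# Pour dowel pins from a pan into a grooved rack

### The arm

A 6-joint arm with a two-finger parallel gripper is mounted at the origin on the work surface; the furniture and walls round the work are solid. World frame = base frame: x ahead of the robot, y to its left, z up, the work surface at z = 0. Lengths are in mm, angles in degrees, forces in N, time in s.
With the tool pointing down it reaches from about 300 to 850 mm from the base axis. Payload 4.2 kg.
Tool frame: the origin (TCP) lies at the very end of the fingers, on their centre line; the grasp point (between the pads) lies 19 mm behind it; z points along the fingers, y is the line along which they close (so a half turn about z gives the same grasp; the last joint's range is limited). The gripper opens to 91 mm and grips with 3 to 60 N. Pads are 32 mm wide; open, the fingers measure 118 mm over their backs; the gripper's body (76 mm by 178 mm) begins 60 mm behind the grasp point.
Start: joints at [65.947, 18.312, 89.639, -0, 72.044, -1.146], TCP at [223.813, 529.67, 213.976] pointing down, gripper open.
Joint ranges: [-177.97, 177.97], [-48.28, 115.42], [12.27, 149.76], [-77.06, 257.06], [2.81, 150.46], [-146.56, 146.56]. Speed limits (degrees/s): [147.25, 147.25, 180, 180, 180, 180].

### API

Orientations are given as [roll, pitch, yaw] about the fixed x, y, z axes, in that order (R = Rz(yaw) Ry(pitch) Rx(roll)).
In Python, from workcell import env gives the robot as it stands.
- The arm moves only by the shell command python3 -m pendant 'ROWS' [FORCE]. ROWS is a JSON object of lists of equal length, an entry for each row: "translation": the shift along the tool's x, y, z in mm, a list of three; "roll": the turn about the tool's z in rad; "hand": the closure in counts, from 0 (fully open) to 255 (shut). In form: {"translation": [[dx, dy, dz], ...], "roll": [roll, ...], "hand": [hand, ...]}. A call has exactly 8 rows; each row shifts and turns the commanded pose from where the row before left it, along the tool's axes as they then stand; what a row does not reach is not made up. A row lasts 1/12 s, in which the tool goes at most 41.7 mm and 7.16 degrees, less where a joint would pass 70% of its speed; a pose out of reach is approached as far as the arm can. A call with a gripper value outside its range is refused whole. The fingers move at their own pace and stop on an object; FORCE is the grip in N (left out, the last holds). Time passes only in rows, so rows that do not move let the fingers close, or fill a call up. It gives the time, the measured TCP pose, the force, the opening and the grip force at its end, in the units of the state.
- env.state(): the state, without advancing time (a new reading comes with each control period).
- env.grab_frame(name): name is "side" or "top"; returns a dict with "frame" (400x640x3 uint8, red, green, blue), "z_map" (400x640 float32, mm along the optical axis (not along the pixel's ray), 0 where there is no reading), "fx", "fy", "cx", "cy" (pixels), "pose" (4x4, takes a point from camera to world coordinates). Camera axes: x right, y down, z forward; pixel columns grow to the right and rows downward; lengths in mm; the calibration is good to about 2 mm. A picture is of the moment at which its call begins.
- env.job_done(): hands the job in; it is judged then, once.
Trained networks look in a picture, given as the dict that the camera call returned (one of the last four; its "shot" number tells which), for a name from the list of things; names that differ only in an ending like _2 or _b are one class to them, and where a whole thing is asked for, a point or a joint stands for the part that bears it (a point fixed in the world has none). Each returns a list of dicts, best first, with "score" (0 to 1); they miss things now and then, are a little off and sometimes report something else, mostly with a low value. They report only what shows in the picture. A call takes as long as a camera call. They do not tell look-alikes from the thing itself.
- env.recognise(picture, label): "rect" ([centre column, centre row, width, height] in pixels, round what is visible of it).
- env.regions_of(picture, label): "pixels" (400x640 bool, what is visible of it) and "rect" ([centre column, centre row, width, height] in pixels, round what is visible of it).
The state is a dict: "time_s": time; "qpos": joint angles; "qvel": joint speeds; "effort": joint torques, N m; "ee_pos": TCP position; "ee_rot": TCP orientation; "force": force on the tool from outside, world axes, zero at the start; "torque": the same for the moment, N m; "gripper_width": finger opening in mm; "gripper_force": force on a finger pad.
Only numpy, scipy, OpenCV 4.12 (cv2) and the standard library are available. Lean on these libraries where they do the work, as an engineer would, in place of code of your own. Each camera call takes 0.05 s, during which the arm holds its last target. There are 200 camera calls.

### The job

Pick up the pan of dowel pins by its handle, carry it to the grooved rack and gently tip the pins over its lip, low over the plain upper deck, so that they roll down and settle one in each of the four grooves. Do not touch the oiled pins themselves with the fingers, and do not drop the pins from a height. Then stand the empty pan upright on the bench, let go of it, and leave the other things on the bench where they are.

Things in the scene. Friction and masses are not known exactly. Their poses are not given: they have to be found in the camera images.
- pan: Loose open aluminium pan, 105 long (its x), 72 wide, walls up to 40 high, 0.22 kg (varies), with a fixed bail handle over its middle. Origin: underside, below the handle; z up. Its floor rises 8 degrees from the back wall to the open lip at +x: level, the pins lie still at the back wall; tipped lip-down (about its +y) past 8 degrees they roll out, by 30 it is empty. Inner width 66.
- pan_grip (a point): Centre of the pan's handle bar, 80 above the pan's underside: a level square-edged bar lying along the pan's y, 14 wide (along the pan's x), 16 high, 66 free between two uprights. Free space below it is 30 to the pan's walls. Axes as the pan's.
- pan_lip (a point): Middle of the pan's open front lip edge, on the upper side of its floor: at x = +53, z = +20 in the pan's frame; the floor sheet there is 3 thick. Axes as the pan's.
- rack: Fixed dark steel rack, base 150 (its x) x 110. Origin: centre of underside; +x is downhill. A plain deck, 60 long from x = -64 (53 high), falls 16 degrees, open uphill, side walls 23 high narrowing from 90 to 68 apart; then, falling 13 degrees, four V grooves along y, 17 apart, 3 deep, 68 long; an end stop. A pin rolls over empty grooves until the stop or another pin halts it.
- deck (a point): Point on the upper face of the rack's plain deck, on its centre line, 20 downhill from the deck's upper edge, 47 above the bench. Axes as the rack's.
- groove_1 (a point): Where the centre of a pin lies when it is seated midway along groove 1 of 4 (1 is next to the deck, 4 next to the end stop). Axes as the rack's.
- groove_2 (a point): Where the centre of a pin lies when it is seated midway along groove 2 of 4 (1 is next to the deck, 4 next to the end stop). Axes as the rack's.
- groove_3 (a point): Where the centre of a pin lies when it is seated midway along groove 3 of 4 (1 is next to the deck, 4 next to the end stop). Axes as the rack's.
- groove_4 (a point): Where the centre of a pin lies when it is seated midway along groove 4 of 4 (1 is next to the deck, 4 next to the end stop). Axes as the rack's.
- pin_0: One of four identical bright steel dowel pins, oiled and smooth, 16 diameter x 60 long, 0.09 kg (varies), lying side by side across the pan at the start, parallel to its y. Origin: its centre; its length is its y.
- pin_1: One of four identical bright steel dowel pins, oiled and smooth, 16 diameter x 60 long, 0.09 kg (varies), lying side by side across the pan at the start, parallel to its y. Origin: its centre; its length is its y.
- pin_2: One of four identical bright steel dowel pins, oiled and smooth, 16 diameter x 60 long, 0.09 kg (varies), lying side by side across the pan at the start, parallel to its y. Origin: its centre; its length is its y.
- pin_3: One of four identical bright steel dowel pins, oiled and smooth, 16 diameter x 60 long, 0.09 kg (varies), lying side by side across the pan at the start, parallel to its y. Origin: its centre; its length is its y.
- pliers: Bystander: pliers with red grips, 61 x 196 x 17, lying on the bench. Origin: centre of underside.
- spanner: Bystander: small open-ended spanner, 30 x 164 x 6, lying on the bench. Origin: centre of underside.
- tape_measure: Bystander: tape measure, 39 x 84 x 66, on the bench. Origin: centre of underside.
There are look-alikes about, which are no part of the job. Leave any yellow look-alike of the pin_3 alone.

How it is judged:
By the outcome, as a careful person would: the job done as asked, in the order asked, and still so for the second after the job is handed in, with the robot touching nothing.
It also fails if it takes over 53 s, if anything falls off the work surface, if the arm or the gripper's body presses on something with over 40 N, if the wrist force passes 120 N, or if a joint passes its speed limit or range.

## Working session

There is one attempt and no reset: what is moved stays moved. The work goes in short steps, Python scripts to look and compute and a shell command to move; the robot and the scene stay as the last step left them, time stands still between calls to the robot, and variables do not carry over. Pictures are saved under pics/ and viewed, at most 10 in all, crops included, and the job is handed in when it is done.

```bash
ls; mkdir -p pics; cat > h.py <<'E'
import numpy as np, cv2
from workcell import env
def cloud(p):
    z=p["z_map"];v,u=np.indices(z.shape)
    P=np.stack([(u-p["cx"])/p["fx"]*z,(v-p["cy"])/p["fy"]*z,z,np.ones_like(z)],-1)
    W=P@np.array(p["pose"]).T
    W[z<=0]=np.nan
    return W[...,:3]
E
python3 - <<'E'
from h import *
s=env.state();print({k:np.round(v,2) for k,v in s.items()})
for n in("side","top"):
    p=env.grab_frame(n);W=cloud(p)
    cv2.imwrite(f"pics/{n}0.png",p["frame"][...,::-1]);np.savez(f"{n}0.npz",W=W,f=p["frame"],pose=p["pose"],K=[p["fx"],p["fy"],p["cx"],p["cy"]])
    print(n,np.round(p["pose"],3).tolist(),p["fx"])
    for l in("pan","rack","pin_3","pliers","spanner","tape_measure","pan_grip"):
        for r in env.regions_of(p,l)[:5]:
            m=r["pixels"];w=W[m];print(l,round(r["score"],2),np.round(r["rect"]),np.round(np.nanmedian(w,0)),np.round(np.nanpercentile(w,[2,98],axis=0)).tolist())
E
```

```text
pics
{'time_s': np.float64(0.0), 'qpos': array([65.95, 18.35, 89.71, -0.  , 72.04, -1.15]), 'qvel': array([ 0.07, -0.02, -0.01,  0.05,  0.18, -0.09]), 'effort': array([ -0.  , -41.25, -23.2 ,   0.07,   0.05,  -0.  ]), 'ee_pos': array([223.6 , 529.19, 213.12]), 'ee_rot': array([-179.9,   -0. ,  157.1]), 'force': array([-0.08, -0.11,  0.08]), 'torque': array([ 0.01, -0.01,  0.01]), 'gripper_force': np.float64(0.0), 'gripper_width': np.float64(91.09)}
side [[0.995, -0.051, 0.081, 421.711], [-0.095, -0.621, 0.778, -988.475], [0.01, -0.782, -0.623, 846.501], [0.0, 0.0, 0.0, 1.0]] 450.09714985117023
pan 0.68 [331. 244.  42.  48.] [ 533. -178.   27.] [[485.0, -230.0, -1.0], [585.0, -85.0, 90.0]]
rack 0.63 [337. 177.  46.  41.] [589.  98.  28.] [[532.0, 53.0, 2.0], [648.0, 198.0, 64.0]]
pin_3 0.56 [328. 247.  19.  12.] [ 531. -180.   26.] [[509.0, -195.0, 21.0], [553.0, -166.0, 30.0]]
pin_3 0.53 [332. 241.  23.  10.] [ 544. -168.   28.] [[519.0, -188.0, 19.0], [565.0, -150.0, 33.0]]
pin_3 0.52 [379. 262.  24.  17.] [ 659. -225.   14.] [[634.0, -243.0, 7.0], [683.0, -207.0, 18.0]]
pin_3 0.46 
[... 1400 characters left out ...]
.0, 18.0]]
pin_3 0.46 [207. 265.  40.  81.] [354. 211.  15.] [[283.0, 184.0, 8.0], [448.0, 263.0, 20.0]]
pin_3 0.44 [387. 198.  20.  22.] [ 521. -188.   25.] [[498.0, -205.0, 21.0], [543.0, -173.0, 28.0]]
pliers 0.93 [206. 265.  45.  88.] [358. 213.  14.] [[280.0, 182.0, -0.0], [453.0, 264.0, 20.0]]
spanner 0.65 [328. 138.  70.  23.] [674. -62.   6.] [[648.0, -130.0, -1.0], [696.0, 21.0, 11.0]]
tape_measure 0.8 [319. 257.  28.  39.] [384. -33.  61.] [[348.0, -57.0, 4.0], [425.0, -8.0, 67.0]]
tape_measure 0.28 [208. 265.  46.  88.] [354. 212.  14.] [[281.0, 182.0, 1.0], [453.0, 263.0, 20.0]]
pan_grip 0.83 [380. 195.  51.  48.] [ 542. -153.   22.] [[485.0, -217.0, 14.0], [584.0, -117.0, 90.0]]
```

View pics/top0.png

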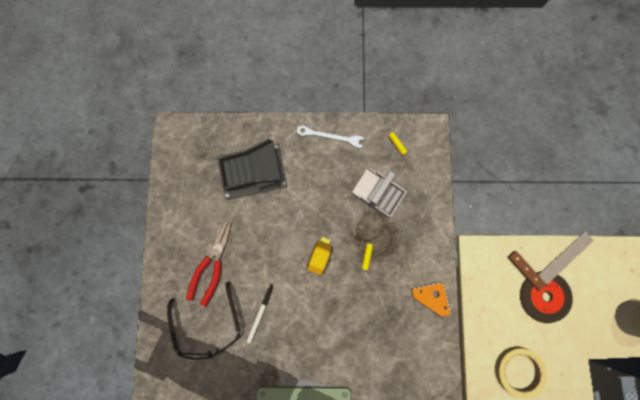

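View pics/side0.png

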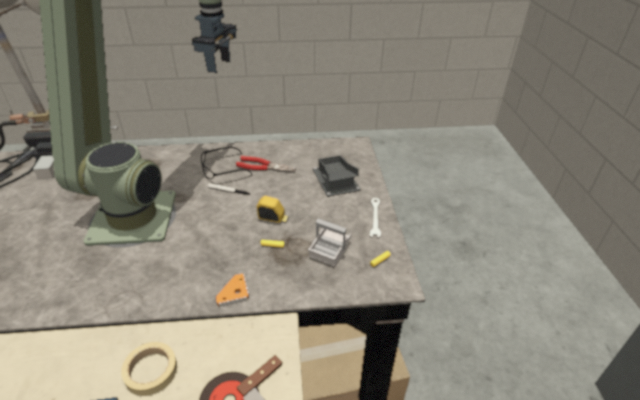

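Top view: the pan is at about px (378,195), with its pins at the lower right, so the lip points up-left. The rack is at px (252,168), and the yellow look-alikes are at (398,143) and (367,258). The side view agrees. I'll fit the poses and look closer at the shapes.

```bash
python3 - <<'E'
from h import *
out=[]
for n,boxes in(("side",[(300,215,60,55),(310,145,60,55)]),("top",[(345,165,70,60),(212,135,84,66)])):
    d=np.load(f"{n}0.npz")
    for x,y,w,h in boxes: out.append(cv2.resize(d["f"][y:y+h,x:x+w,::-1],(400,300),interpolation=cv2.INTER_CUBIC))
cv2.imwrite("pics/crops.png",np.vstack([np.hstack(out[:2]),np.hstack(out[2:])]))
W=np.vstack([np.load(f"{n}0.npz")["W"].reshape(-1,3) for n in("side","top")]);W=W[np.isfinite(W[:,0])]
def sel(c,r,lo,hi):return W[(np.hypot(W[:,0]-c[0],W[:,1]-c[1])<r)&(W[:,2]>lo)&(W[:,2]<hi)]
for nm,c,r,lo in(("pan",(535,-165),85,5),("handle",(535,-165),85,78),("rack",(585,128),100,6)):
    P=sel(c,r,lo,120);rc=cv2.minAreaRect(P[:,:2].astype(np.float32));print(nm,len(P),rc,np.round(P.mean(0)),P[:,2].max())
    if nm=="handle":print(np.round(np.percentile(P,[5,50,95],axis=0)))
# height maps 8mm
for n in("top","side"):
  Wn=np.load(f"{n}0.npz")["W"].reshape(-1,3)
  for c in((535,-165),(585,128)):
    print(n,c)
    for x in range(c[0]+88,c[0]-89,-11):
        row=[]
        for y in range(c[1]+88,c[1]-89,-11):
            m=(abs(Wn[:,0]-x)<5.5)&(abs(Wn[:,1]-y)<5.5);row.append("%3d"%np.nanmax(Wn[m,2]) if m.any() else "  .")
        print(x," ".join(row))
E
```

```text
pan 2805 ((528.4371948242188, -180.43167114257812), (131.80905151367188, 84.82479858398438), 58.55315017700195) [ 532. -174.   35.] 93.49681171257066
handle 436 ((534.8173217773438, -171.22357177734375), (17.783340454101562, 83.2288589477539), 57.15016174316406) [ 534. -171.   87.] 93.49681171257066
[[ 504. -192.   80.]
 [ 534. -171.   88.]
 [ 565. -150.   90.]]
rack 3817 ((588.0628662109375, 127.01976013183594), (113.05506134033203, 156.06988525390625), 12.264921188354492) [586. 124.  34.] 76.36338159929994
top (535, -165)
623   2   2   2   3   3   2   2   3   2   4   4   3   2   3  12   3   3
612   3   2   3   3   3   2   2   2   3   3   2   4   2   3   2   5   4
601   2   3   2   2   3   3   1   3   2   2   3   2   2   2   3   3   2
590   3   3   3   4   2   3  32  32   3   2   2   2   3   3   2   2   2
579   2   3   3   2   2  22  22  33  40   1   3   0   2   2   2   2   3
568   3   3   2   2   3  21  22  20  39  84  91   .   2   4   3   2   4
557   4   3   3   2  22  21  21  20  30  91  93  88  31   2   3   3   3
546   2   2   2  18  23  21  20  30  88  90  88  35  35  34   3   
[... 3705 characters left out ...]
  29  28  31  34  36  40  42  46  49  52  53   7   2
585   .   .  44  33  23  26  30  33  34  40  41  46  48  53  53   8   3
574   .  39  44  44  25  26  31  32  32  38  40  44  47  50  54   6   8
563   .   .  43  45  24  25  28  30  34  38  40  45  46  70  65  56   9
552   .   .  44  45   5   6  54  55  58  60  40  66  69  69  75  53   5
541   0   0  41  45  46  51   8   7   9  34  41   7   6   2   2   2   2
530   1   4   8  14  11   7   8   5   3   1   5   0   0   1   1   2   4
519   1   0   2   5   2   1   0   2   4   1   4   2   2   0   3   1   3
508   1   1   2   1   3   1   2   2   0   0   2   1   2   0   1   0   3
497   1   3   0   2   1   5   2   3   0   2   1   1   1   2   3   3   4
```

View pics/crops.png

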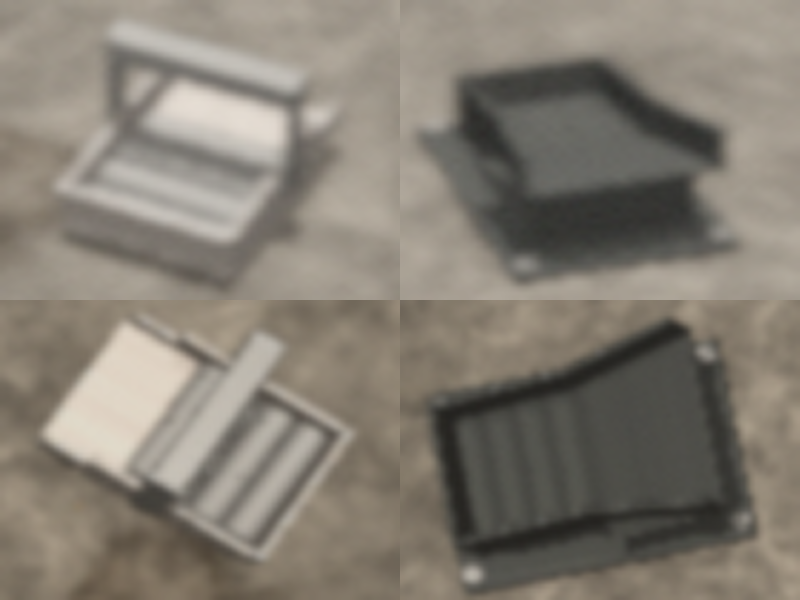

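The crops show the pan's wider handle uprights and its lip (top crop, left edge). The rack's open deck faces right, with the grooves at left. The fits give the handle centre at (535,-171) with pan yaw 57°, and the rack centre at (588,127) with yaw 102°.

The tool can't tilt, so I'll grip the handle's ends along pan y and let the pan pivot in the pads. First I'll move above it.

```bash
for i in 1 2 3; do :; done
python3 -m pendant '{"translation":[[-23.3,-21.8,0],[-23.3,-21.8,0],[-23.3,-21.8,0],[-23.3,-21.8,0],[-23.3,-21.8,0],[-23.3,-21.8,0],[-23.3,-21.8,0],[-23.3,-21.8,0]],"roll":[0,0,0,0,0,0,0,0],"hand":[0,0,0,0,0,0,0,0]}' 20
python3 -m pendant '{"translation":[[-23.3,-21.8,0],[-23.3,-21.8,0],[-23.3,-21.8,0],[-23.3,-21.8,0],[-23.3,-21.8,0],[-23.3,-21.8,0],[-23.3,-21.8,0],[-23.3,-21.8,0]],"roll":[0,0,0,0,0,0,0,0],"hand":[0,0,0,0,0,0,0,0]}'
python3 -m pendant '{"translation":[[-23.3,-21.8,0],[-23.3,-21.8,0],[-23.3,-21.8,0],[-23.3,-21.8,0],[-23.3,-21.8,0],[-23.3,-21.8,0],[-23.3,-21.8,0],[-23.3,-21.8,0]],"roll":[0,0,0,0,0,0,0,0],"hand":[0,0,0,0,0,0,0,0]}'
python3 -m pendant '{"translation":[[0,0,0],[0,0,0],[0,0,0],[0,0,0],[0,0,0],[0,0,0],[0,0,0],[0,0,0]],"roll":[0.109,0.109,0.109,0.109,0.109,0.109,0.109,0.109],"hand":[0,0,0,0,0,0,0,0]}'
python3 -m pendant '{"translation":[[0,0,0],[0,0,0],[0,0,0],[0,0,0],[0,0,0],[0,0,0],[0,0,0],[0,0,0]],"roll":[0.109,0.109,0.109,0.109,0.109,0.109,0.109,0.109],"hand":[0,0,0,0,0,0,0,0]}'
cat > fit.py <<'E'
from h import *
W=np.vstack([np.load(f"{n}0.npz")["W"].reshape(-1,3) for n in("side","top")]);W=W[np.isfinite(W[:,0])]
P=W[(np.hypot(W[:,0]-535,W[:,1]+171)<60)&(W[:,2]>80)&(W[:,2]<100)]
c=np.median(P,0)
u,s,vt=np.linalg.svd(P[:,:2]-P[:,:2].mean(0));d=vt[0];print("dir",np.degrees(np.arctan2(d[1],d[0])))
for nm in("side","top"):
    Q=np.load(f"{nm}0.npz")["W"].reshape(-1,3);Q=Q[(np.hypot(Q[:,0]-535,Q[:,1]+171)<60)&(Q[:,2]>84)&(Q[:,2]<100)]
    for th in(55,56,57,58,59):
        t=np.radians(th);x=np.array([np.cos(t),np.sin(t)]);y=np.array([-x[1],x[0]])
        a=Q[:,:2]@x;b=Q[:,:2]@y;A=np.percentile(a,[2,98]);B=np.percentile(b,[1,99])
        print(nm,th,"w",np.round(np.ptp(A),1),"L",np.round(np.ptp(B),1),"c",np.round(A.mean()*x+B.mean()*y,1))
E
python3 fit.py
```

```text
time_s: 1.47
ee_pos: [328.0, 295.1, 214.2]
ee_rot: [180.0, 0.0, 157.1]
force: [0.7, -0.4, 0.2]
gripper_width: 91.1
gripper_force: 0.0
time_s: 2.13
ee_pos: [431.9, 61.7, 214.2]
ee_rot: [180.0, 0.0, 157.1]
force: [0.4, 0.8, -0.1]
gripper_width: 91.1
gripper_force: 0.0
time_s: 2.8
ee_pos: [535.7, -171.5, 214.0]
ee_rot: [180.0, 0.0, 157.1]
force: [-0.3, 0.6, 0.0]
gripper_width: 91.0
gripper_force: 0.0
time_s: 3.47
ee_pos: [535.3, -169.9, 214.0]
ee_rot: [180.0, -0.0, 106.8]
force: [0.2, 0.4, -0.6]
gripper_width: 91.3
gripper_force: 0.0
time_s: 4.13
ee_pos: [535.3, -169.9, 213.9]
ee_rot: [-180.0, -0.0, 56.9]
force: [-0.6, 0.6, -0.8]
gripper_width: 91.7
gripper_force: 0.0
dir -33.27797850387084
side 55 w 15.8 L 76.7 c [ 537.  -172.3]
side 56 w 16.0 L 76.8 c [ 537.1 -172.2]
side 57 w 16.2 L 76.9 c [ 537.2 -172. ]
side 58 w 16.5 L 77.0 c [ 537.  -172.2]
side 59 w 16.9 L 77.1 c [ 536.8 -172.6]
top 55 w 14.4 L 76.0 c [ 533.2 -169.2]
top 56 w 13.8 L 76.0 c [ 533.2 -169.3]
top 57 w 13.5 L 76.1 c [ 533.3 -169.3]
top 58 w 13.5 L 76.0 c [ 533.3 -169.3]
top 59 w 14.1 L 75.9 c [ 533.3 -169.3]
```

```bash

python3 -m pendant '{"translation":[[0,0,20],[0,0,20],[0,0,20],[0,0,20],[0,0,20],[0,0,14],[0,0,0],[0,0,0]],"roll":[0,0,0,0,0,0,0,0],"hand":[0,0,0,0,0,0,0,0]}'
python3 -m pendant '{"translation":[[0,0,10],[0,0,10],[0,0,10],[0,0,9],[0,0,0],[0,0,0],[0,0,0],[0,0,0]],"roll":[0,0,0,0,0,0,0,0],"hand":[0,0,0,0,0,0,0,0]}'
python3 - <<'E'
from h import *
o=[]
for n,b in(("side",(290,200,80,60)),("top",(335,155,80,60))):
    p=env.grab_frame(n);x,y,w,h=b;o.append(cv2.resize(p["frame"][y:y+h,x:x+w,::-1],(400,300),interpolation=cv2.INTER_CUBIC))
cv2.imwrite("pics/pre.png",np.hstack(o))
E
```

```text
time_s: 4.8
ee_pos: [535.0, -169.8, 99.6]
ee_rot: [-179.9, 0.0, 57.2]
force: [0.6, 0.2, -0.2]
gripper_width: 91.4
gripper_force: 0.0
time_s: 5.47
ee_pos: [535.7, -170.1, 61.4]
ee_rot: [179.9, -0.0, 57.2]
force: [-0.5, 0.5, 0.5]
gripper_width: 90.9
gripper_force: 0.0
```

View pics/pre.png

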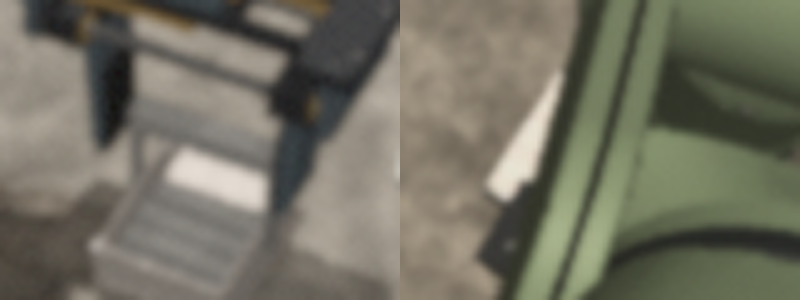

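The side view shows the fingers straddling the ends of the handle with clearance. The arm blocks the top view. I'll close the grip and lift.

```bash

python3 -m pendant '{"translation":[[0,0,0],[0,0,0],[0,0,0],[0,0,0],[0,0,0],[0,0,0],[0,0,0],[0,0,0]],"roll":[0,0,0,0,0,0,0,0],"hand":[80,80,80,80,80,80,80,80]}' 40
python3 -m pendant '{"translation":[[0,0,-1],[0,0,-2],[0,0,-3],[0,0,-5],[0,0,-5],[0,0,-5],[0,0,-5],[0,0,0]],"roll":[0,0,0,0,0,0,0,0],"hand":[80,80,80,80,80,80,80,80]}'
python3 - <<'E'
from h import *
p=env.grab_frame("side");x,y,w,h=290,200,80,60
print(np.round(env.state()["torque"],2))
cv2.imwrite("pics/lift.png",cv2.resize(p["frame"][y:y+h,x:x+w,::-1],(560,420),interpolation=cv2.INTER_CUBIC))
E
```

```text
time_s: 6.23
ee_pos: [535.6, -170.1, 61.2]
ee_rot: [180.0, -0.0, 57.2]
force: [1.2, -0.3, 2.5]
gripper_width: 78.3
gripper_force: 40.0
time_s: 6.9
ee_pos: [536.1, -170.2, 88.3]
ee_rot: [179.9, -0.0, 57.2]
force: [0.9, -0.3, -5.2]
gripper_width: 78.0
gripper_force: 40.0
[-0.01  0.04 -0.06]
```

View pics/lift.png

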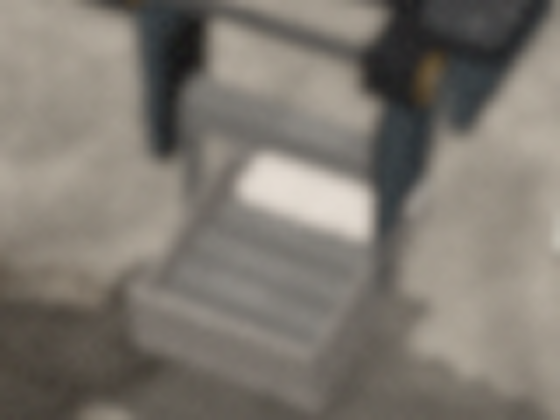

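The pan lifts cleanly and stays level, with the pins lying at the back. I'll carry it gently to a point uphill of the rack, then turn it and refine the rack pose.

```bash

python3 -m pendant '{"translation":[[1.5,-1,-5],[3,-1,-5],[4.5,-1,-5],[6,-1,-5],[7.5,-1,-5],[9,-1,-5],[10,-1,-5],[10,-1,-5]],"roll":[0,0,0,0,0,0,0,0],"hand":[80,80,80,80,80,80,80,80]}'
python3 -m pendant '{"translation":[[11,-1,-5],[11,-1,-5],[11,-1,-5],[11,-1,-5],[11,-1,-5],[11,-1,-5],[11,-1,-5],[11,-1,-5]],"roll":[0,0,0,0,0,0,0,0],"hand":[80,80,80,80,80,80,80,80]}'
python3 -m pendant '{"translation":[[10,-1,0],[9,-1,0],[7.5,-1,0],[6,-1,0],[4.5,-1,0],[3,-1,0],[1.5,-1,0],[0,-1,0]],"roll":[0,0,0,0,0,0,0,0],"hand":[80,80,80,80,80,80,80,80]}'
python3 -m pendant '{"translation":[[0,0,0],[0,0,0],[0,0,0],[0,0,0],[0,0,0],[0,0,0],[0,0,0],[0,0,0]],"roll":[-0.02,-0.04,-0.05,-0.06,-0.06,-0.06,-0.06,-0.06],"hand":[80,80,80,80,80,80,80,80]}'
python3 -m pendant '{"translation":[[0,0,0],[0,0,0],[0,0,0],[0,0,0],[0,0,0],[0,0,0],[0,0,0],[0,0,0]],"roll":[-0.06,-0.06,-0.06,-0.06,-0.06,-0.04,-0.03,0],"hand":[80,80,80,80,80,80,80,80]}'
python3 - <<'E'
from h import *
for th in(100,101,102,103,104):
  t=np.radians(th);x=np.array([np.cos(t),np.sin(t)]);y=np.array([-x[1],x[0]])
  for n in("top","side"):
    W=np.load(f"{n}0.npz")["W"].reshape(-1,3);W=W[np.isfinite(W[:,0])]
    D=W[:,:2]-[588,127];a=D@x;b=D@y
    r=[]
    for X in(-55,-40,-25,10,25,40,55):
        deck=52-(X+64)*.28
        m=(abs(a-X)<6)&(W[:,2]>deck+14)&(W[:,2]<90)
        L=b[m&(b<0)];R=b[m&(b>0)]
        r.append((round(np.percentile(L,10)) if len(L) else None,round(np.percentile(L,90)) if len(L) else None,round(np.percentile(R,10)) if len(R) else None,round(np.percentile(R,90)) if len(R) else None))
    e=a[(abs(b)<35)&(W[:,2]>40)&(a<0)&(a>-90)]
    print(th,n,r,"edge",round(np.percentile(e,1),1))
p=env.grab_frame("side");x,y,w,h=300,130,112,84;np.savez("side1.npz",W=cloud(p),f=p["frame"])
cv2.imwrite("pics/over.png",cv2.resize(p["frame"][y:y+h,x:x+w,::-1],(640,480),interpolation=cv2.INTER_CUBIC))
E
```

```text
time_s: 7.62
ee_pos: [557.0, -121.2, 127.5]
ee_rot: [180.0, -0.0, 57.2]
force: [0.5, 0.7, -6.2]
gripper_width: 77.4
gripper_force: 40.0
time_s: 8.28
ee_pos: [597.9, -43.0, 167.4]
ee_rot: [-180.0, -0.0, 57.2]
force: [-0.2, -0.4, -6.4]
gripper_width: 77.4
gripper_force: 40.0
time_s: 8.95
ee_pos: [613.1, -4.7, 166.8]
ee_rot: [-180.0, 0.0, 57.2]
force: [-0.2, -0.5, -4.6]
gripper_width: 77.6
gripper_force: 40.0
time_s: 9.62
ee_pos: [613.0, -5.3, 167.0]
ee_rot: [-180.0, 0.0, 80.9]
force: [-0.2, 0.6, -5.1]
gripper_width: 77.7
gripper_force: 40.0
time_s: 10.28
ee_pos: [613.0, -5.3, 167.0]
ee_rot: [-180.0, 0.0, 101.9]
force: [0.6, 0.5, -5.9]
gripper_width: 77.6
gripper_force: 40.0
100 top [(-48, -45, 45, 48), (-46, -42, 42, 46), (-42, -39, 41, 44), (-35, -32, 37, 40), (-34, -31, 38, 41), (-33, -31, 38, 41), (-32, -30, 39, 42)] edge -60.2
100 side [(-53, -49, 42, 658), (-48, -44, 39, 664), (-46, -42, 37, 39), (-37, -35, 35, 37), (-37, -35, 34, 37), (-37, -34, 34, 38), (-36, -20, 19, 38)] edge -65.0
101 top [(-47, -44, 46, 49), (-45, -42, 43, 47), (-41, -39, 42, 44), (-35, -32, 37, 40), (-34, -
[... 505 characters left out ...]
7, -36, 33, 37), (-38, -5, 30, 36)] edge -64.4
103 top [(-46, -42, 48, 51), (-43, -40, 45, 48), (-40, -37, 43, 46), (-35, -33, 37, 39), (-35, -32, 36, 39), (-36, -33, 36, 39), (-35, -32, 36, 39)] edge -59.7
103 side [(-50, -45, 574, 626), (-46, -42, 526, 648), (-44, -40, 40, 658), (-37, -35, 34, 136), (-39, -36, 34, 684), (-38, -37, 33, 36), (-39, -6, 29, 35)] edge -64.2
104 top [(-45, -41, 49, 51), (-43, -39, 46, 49), (-40, -37, 43, 46), (-36, -33, 36, 39), (-36, -33, 36, 39), (-37, -33, 36, 39), (-36, -33, 35, 38)] edge -59.9
104 side [(-49, -44, 46, 608), (-45, -41, 565, 633), (-44, -40, 522, 652), (-38, -36, 34, 652), (-39, -37, 33, 35), (-39, -38, 32, 684), (-40, -7, 29, 34)] edge -64.3
```

View pics/over.png

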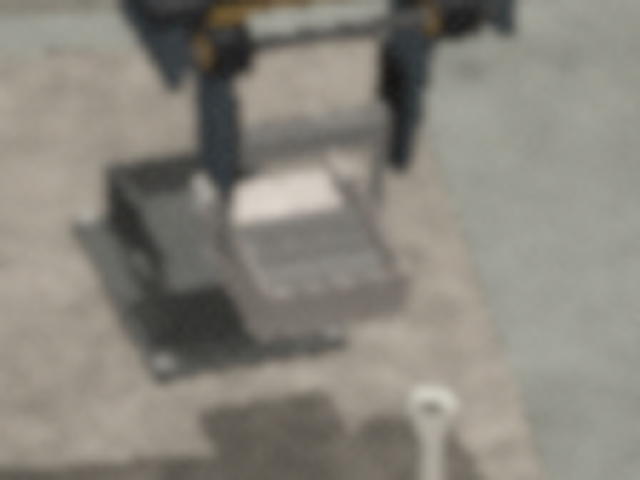

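The pan is level just uphill of the deck, with the pins inside. Before insertion I'll check the pan's tilt and height in the hand from depth.

```bash
cat >> h.py <<'E'
O=np.array([587,127.5]);t=np.radians(102.2);d=np.array([np.cos(t),np.sin(t)]);yy=np.array([-d[1],d[0]])
def prof(W,x0,x1,st=6,yl=24,zl=15):
    W=W.reshape(-1,3);W=W[np.isfinite(W[:,0])];D=W[:,:2]-O;a=D@d;b=D@yy
    for X in np.arange(x0,x1,st):
        m=(abs(a-X)<st/2)&(abs(b)<yl)&(W[:,2]>zl)&(W[:,2]<260)
        if m.sum():print(int(X),m.sum(),np.round(np.percentile(W[m,2],[5,50,95]),1))
def tcp():
    s=env.state();q=np.array(s["ee_pos"]);D=q[:2]-O;print("rackframe tcp",np.round([D@d,D@yy,q[2]],1),"yaw",round(s["ee_rot"][2]-102.2,2),"F",np.round(s["force"],1),"T",np.round(s["torque"],2),"w",round(s["gripper_width"],1),"t",round(s["time_s"],2))
E
python3 - <<'E'
from h import *
tcp();W=np.load("side1.npz")["W"];prof(W,-200,-60)
E
```

```text
rackframe tcp [-135.2    2.6  167. ] yaw -0.37 F [-1.  -0.1 -5.8] T [-0.04  0.02 -0.  ] w 77.7 t 10.33
-194 5 [140.7 141.1 141.8]
-188 108 [114.9 129.8 140.5]
-182 32 [108.5 112.8 127.5]
-170 23 [126.9 258.5 259.8]
-164 50 [124.3 128.1 132.9]
-158 19 [128.8 129.9 131. ]
-152 27 [127.5 129.3 133.9]
-146 77 [128.8 181.5 193.7]
-140 74 [131.6 188.  195.6]
-134 59 [129.6 134.5 195.3]
-128 30 [130.7 135.5 192.4]
-122 4 [133.4 133.7 134.9]
-110 5 [122.4 123.4 124.5]
-104 19 [121.2 122.8 125.2]
-98 29 [120.6 124.3 127.3]
-92 19 [121.9 124.7 127.1]
-86 14 [123.  124.9 127.2]
-80 4 [122.9 124.1 124.6]
-62 5 [50.  51.5 53.8]
```

```bash
python3 - <<'E'
from h import *
for n,c in(("side",(537,-172)),("top",(533.3,-169.3))):
    W=np.load(f"{n}0.npz")["W"].reshape(-1,3);t=np.radians(57);x=np.array([np.cos(t),np.sin(t)]);y=np.array([-x[1],x[0]])
    D=W[:,:2]-c;a=D@x;b=D@y;z=W[:,2]
    for X in range(-60,72,8):
        m=(abs(a-X)<4)&(abs(b)<60)&(z>-5)
        for side,mm in(("-",b<-30),("+",b>30)):
            if n=="top" and side=="-" : pass
            k=m&mm&(abs(b)<60);o=np.argsort(b[k])
            print(n,X,side," ".join(f"{int(round(q))}:{int(round(r))}" for q,r in zip(b[k][o],z[k][o]) if r>4))
E
```

```text
side -60 - 
side -60 + 
side -52 - -38:4 -36:35 -35:25 -35:17 -35:27 -34:19 -34:33 -33:25 -33:31 -33:8 -32:34 -32:26 -32:15 -32:18 -32:11 -31:37 -30:30
side -52 + 30:15 32:31 32:24 32:35 32:27 32:16 32:19 33:10 34:31 34:20 35:33 35:22 36:24 36:13
side -44 - -37:26 -36:21 -36:26 -36:16 -36:31 -36:27 -35:7 -35:9 -35:11 -34:5 -34:30
side -44 + 31:6 32:28 33:31 34:5 35:32 37:8
side -36 - -55:4 -36:25 -36:7 -36:14 -36:8 -35:11 -35:15 -35:16 -35:20 -35:32 -35:8 -35:33 -35:25 -35:27 -35:29 -34:33
side -36 + 32:34 33:18 33:26 34:28 35:19 35:33 35:29
side -28 - -36:24 -36:8 -36:27 -36:19 -36:15 -36:34 -36:30 -35:9 -35:18 -34:33 -32:31
side -28 + 32:33 33:26 34:37 34:19 34:23 34:20 34:22 34:30 34:27 34:14 34:33 36:33 37:29
side -20 - -36:16 -36:35 -36:29 -36:13 -36:32 -35:15 -35:34 -35:23 -35:6 -34:17
side -20 + 31:22 32:30 32:24 33:25 33:33 33:26 34:18 34:28 34:37 35:34 36:29
side -12 - -39:59 -36:18 -36:36 -36:8 -36:10 -35:27 -35:5 -35:21 -35:19 -35:11 -35:25 -35:22 -35:28 -35:30 -35:15 -33:32 -33:35 -32:29
side -12 + 32:27 32:37 32:21 33:27 33:30 33:31 34:15 34:36 34:34 34:19 34:36 37:34
si
[... 4081 characters left out ...]
35:35 -34:40 -33:39 -33:29 -33:11 -33:17 -32:20 -32:36 -32:33 -32:29 -32:25 -32:17 -31:15
top 28 + 30:17 34:40 35:33 35:41 36:31 36:19 37:37 37:10 37:18 37:25 37:28 37:33 37:5
top 36 - -35:30 -34:32 -33:32 -33:28 -33:31 -33:17 -32:26 -32:29 -32:21 -32:24 -32:18 -32:16 -30:19 -30:17
top 36 + 30:18 31:17 34:34 35:32 35:31 36:32 36:24 37:27 37:32 37:23 46:4
top 44 - -36:29 -34:32 -33:33 -32:24 -32:32 -32:17 -32:30 -32:20 -32:28 -32:24 -31:19 -30:16 -30:20
top 44 + 30:22 30:20 31:19 34:32 35:32 35:31 36:32 36:29 36:20 36:28 37:17 37:28 50:4
top 52 - -34:32 -34:25 -33:25 -33:33 -32:23 -32:20 -31:20
top 52 + 30:22 31:20 34:32 34:20 35:32 36:27 37:23 37:19
top 60 - 
top 60 + 38:5
top 68 - 
top 68 +
```

The depth data shows the pan body's foot ends at about x = 31, and the lip overhangs about 22 mm beyond it. The front of the foot can butt against the deck's upper edge, so pushing the handle forward will tip the lip down onto the deck. I'll lower and approach to contact.

```bash

python3 -m pendant '{"translation":[[0,0.3,4],[0,0.3,8],[0,0.3,10],[0,0.3,12],[0,0.4,10],[0,0.4,8],[0,0.3,5],[0,0.3,3]],"roll":[0,0,0,0,0,0,0,0],"hand":[80,80,80,80,80,80,80,80]}'
python3 -m pendant '{"translation":[[1,0,0],[3,0,0],[4,0,0],[5,0,0],[5,0,0],[4,0,0],[3,0,0],[2,0,0]],"roll":[0,0,0,0,0,0,0,0],"hand":[80,80,80,80,80,80,80,80]}'
python3 - <<'E'
from h import *
tcp()
p=env.grab_frame("side");x,y,w,h=300,130,112,84;W=cloud(p);prof(W,-170,-20)
cv2.imwrite("pics/near.png",cv2.resize(p["frame"][y:y+h,x:x+w,::-1],(640,480),interpolation=cv2.INTER_CUBIC))
E
```

```text
time_s: 11.0
ee_pos: [615.4, -4.2, 105.7]
ee_rot: [-179.9, -0.0, 101.9]
force: [0.3, 0.2, -5.8]
gripper_width: 77.8
gripper_force: 40.0
time_s: 11.67
ee_pos: [610.1, 22.8, 107.1]
ee_rot: [180.0, -0.0, 101.9]
force: [0.2, -0.8, -5.8]
gripper_width: 77.9
gripper_force: 40.0
rackframe tcp [-107.3   -0.5  107.1] yaw -0.31 F [ 0.2 -0.8 -5.8] T [-0.03  0.05 -0.  ] w 77.9 t 11.67
-164 25 [66.4 76.6 81.7]
-158 104 [51.7 63.3 78.5]
-152 5 [46.9 49.6 59.9]
-146 10 [ 68.1 200.  205. ]
-140 73 [ 65.2 199.1 205.3]
-134 180 [ 67.7 226.  254.2]
-128 119 [ 69.9 243.2 257.9]
-122 51 [ 66.3  71.8 258.9]
-116 92 [ 70.9 124.1 134.7]
-110 50 [ 71.2 130.3 135.8]
-104 41 [ 69.5  74.4 135.7]
-98 21 [ 71.8  74.9 130.7]
-92 1 [72.2 72.2 72.2]
-80 11 [62.3 62.9 65.2]
-74 26 [60.1 63.2 66.9]
-68 17 [62.1 64.9 66.5]
-62 15 [62.7 64.9 67.3]
-56 13 [44.5 64.2 66.2]
-26 2 [41.6 43.  44.3]
```

View pics/near.png

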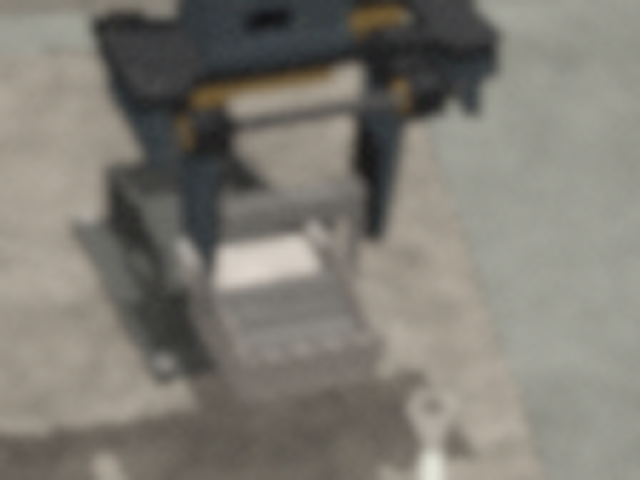

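The lip is over the deck edge at about 63 mm, and the handle and lip heights agree with a level pan. I'll advance slowly to contact.

```bash

python3 -m pendant '{"translation":[[1,0,0],[1,0,0],[1,0,0],[1,0,0],[1,0,0],[1,0,0],[1,0,0],[1,0,0]],"roll":[0,0,0,0,0,0,0,0],"hand":[80,80,80,80,80,80,80,80]}'
python3 -m pendant '{"translation":[[0.7,0,0],[0.7,0,0],[0.7,0,0],[0.7,0,0],[0.7,0,0],[0.7,0,0],[0.7,0,0],[0.7,0,0]],"roll":[0,0,0,0,0,0,0,0],"hand":[80,80,80,80,80,80,80,80]}'
python3 -c "
from h import *
tcp()"
```

```text
time_s: 12.38
ee_pos: [608.6, 30.1, 106.9]
ee_rot: [180.0, -0.0, 101.9]
force: [-0.5, 0.1, -5.2]
gripper_width: 77.6
gripper_force: 40.0
time_s: 13.05
ee_pos: [607.4, 35.5, 107.0]
ee_rot: [180.0, -0.0, 101.9]
force: [0.4, 0.5, -5.7]
gripper_width: 77.8
gripper_force: 40.0
rackframe tcp [-94.2  -0.5 107. ] yaw -0.34 F [ 0.4  0.5 -5.7] T [-0.    0.01 -0.01] w 77.8 t 13.05
```

```bash

python3 -m pendant '{"translation":[[0.7,0,0],[0.7,0,0],[0.7,0,0],[0.7,0,0],[0.7,0,0],[0.7,0,0],[0.7,0,0],[0.7,0,0]],"roll":[0,0,0,0,0,0,0,0],"hand":[80,80,80,80,80,80,80,80]}'
python3 -c "
from h import *
tcp()
p=env.grab_frame('side');prof(cloud(p),-110,-20)"
```

```text
time_s: 13.72
ee_pos: [606.6, 39.9, 107.1]
ee_rot: [180.0, 0.1, 101.9]
force: [0.6, -3.8, -5.1]
gripper_width: 77.7
gripper_force: 40.0
rackframe tcp [-89.8  -0.6 107.1] yaw -0.28 F [ 0.6 -3.8 -5.1] T [-1.18 -0.04  0.08] w 77.7 t 13.72
-110 95 [ 71.4 245.1 258.3]
-104 54 [ 67.4  72.  256.9]
-98 87 [ 71.8 125.8 135.8]
-92 53 [ 69.7 123.9 135.8]
-86 41 [ 69.5  75.  134.3]
-80 16 [72.5 74.5 88.9]
-68 1 [64.1 64.1 64.1]
-62 18 [60.9 63.8 65.8]
-56 17 [61.9 62.9 65.1]
-50 21 [61.2 64.1 66. ]
-44 17 [62.7 64.4 68.1]
-38 7 [63.  63.9 65.5]
```

Contact shows about 4 N at x = -90. I'll keep pushing along the tipping arc.

```bash

python3 -m pendant '{"translation":[[1,0,-0.2],[1,0,-0.2],[1,0,-0.2],[1,0,-0.2],[1,0,-0.2],[1,0,-0.2],[0.5,0,0],[0,0,0]],"roll":[0,0,0,0,0,0,0,0],"hand":[80,80,80,80,80,80,80,80]}'
python3 -c "
from h import *
tcp()
p=env.grab_frame('side');prof(cloud(p),-110,-20)"
```

```text
time_s: 14.43
ee_pos: [605.5, 46.1, 108.6]
ee_rot: [179.9, 0.1, 101.9]
force: [1.4, -5.1, -3.9]
gripper_width: 77.3
gripper_force: 40.0
rackframe tcp [-83.4  -0.9 108.6] yaw -0.31 F [ 1.4 -5.1 -3.9] T [-1.23 -0.13  0.07] w 77.3 t 14.43
-110 155 [ 74.  229.7 252.8]
-104 121 [ 70.  241.  257.8]
-98 50 [ 71.5  76.6 258.8]
-92 74 [ 74.  127.5 136.4]
-86 64 [ 70.6  78.8 136.5]
-80 28 [ 73.2  77.9 135.8]
-74 2 [73.7 73.9 74. ]
-62 5 [61.7 63.  66.3]
-56 16 [48.5 61.  62.9]
-50 21 [58.1 61.2 64.7]
-44 17 [60.8 62.6 64. ]
-38 9 [60.6 62.  64.7]
-32 1 [59.4 59.4 59.4]
```

The pan is pivoting smoothly in the pads, at about 6° now and 5 N. I'll carry on, keeping the lip low.

```bash

python3 -m pendant '{"translation":[[1,0,0.3],[1,0,0.3],[1,0,0.3],[1,0,0.3],[1,0,0.2],[1,0,0],[1,0,0],[1,0,0]],"roll":[0,0,0,0,0,0,0,0],"hand":[80,80,80,80,80,80,80,80]}'
python3 -c "
from h import *
tcp()
p=env.grab_frame('side');prof(cloud(p),-110,-10)"
```

```text
time_s: 15.15
ee_pos: [604.2, 53.7, 107.5]
ee_rot: [179.9, 0.2, 101.9]
force: [1.8, -6.5, -2.6]
gripper_width: 77.7
gripper_force: 40.0
rackframe tcp [-75.7  -1.2 107.5] yaw -0.31 F [ 1.8 -6.5 -2.6] T [-1.43 -0.19  0.1 ] w 77.7 t 15.15
-110 56 [ 74.4 201.2 205.5]
-104 97 [ 73.7 222.6 243.5]
-98 182 [ 73.9 236.9 258.2]
-92 45 [ 73.6 243.7 259.2]
-86 99 [ 71.2 124.7 135.1]
-80 45 [ 71.8 122.7 135.4]
-74 12 [105.5 133.  134.8]
-68 5 [130.3 131.2 131.9]
-56 11 [57.2 59.3 60.8]
-50 14 [56.  57.7 59.7]
-44 14 [54.7 58.1 60.4]
-38 11 [54.9 56.2 57.5]
-14 2 [39.1 39.3 39.5]
```

```bash

python3 -m pendant '{"translation":[[0.8,0,0],[0.8,0,0],[0.8,0,0],[0.8,0,0],[0.8,0,0],[0.8,0,0],[0.8,0,0],[0.8,0,0]],"roll":[0,0,0,0,0,0,0,0],"hand":[80,80,80,80,80,80,80,80]}'
python3 -m pendant '{"translation":[[0.8,0,-0.2],[0.8,0,-0.2],[0.8,0,-0.2],[0.8,0,-0.2],[0.8,0,-0.2],[0.8,0,-0.2],[0,0,0],[0,0,0]],"roll":[0,0,0,0,0,0,0,0],"hand":[80,80,80,80,80,80,80,80]}'
cat > look.py <<'E'
from h import *
tcp()
for n in("side","top"):
    p=env.grab_frame(n);W=cloud(p);print(n);prof(W,-100,72,6 if n=="side" else 8.5,20)
    for r in env.regions_of(p,"pin_3"):
        w=np.nanmedian(W[r["pixels"]],0);D=w[:2]-O;print("pin",round(r["score"],2),np.round(r["rect"]),"rack",np.round([D@d,D@yy,w[2]]))
E
python3 look.py
```

```text
time_s: 15.87
ee_pos: [602.9, 60.2, 107.5]
ee_rot: [179.9, 0.1, 101.9]
force: [0.8, -5.2, -3.7]
gripper_width: 77.7
gripper_force: 40.0
time_s: 16.53
ee_pos: [601.3, 66.2, 108.3]
ee_rot: [179.9, 0.0, 101.9]
force: [2.1, -4.6, -1.4]
gripper_width: 77.8
gripper_force: 40.0
rackframe tcp [-62.9  -1.1 108.3] yaw -0.33 F [ 2.1 -4.6 -1.4] T [-1.05 -0.31  0.02] w 77.8 t 16.53
side
-100 16 [200.6 202.7 205.8]
-94 38 [198.4 205.3 229.5]
-88 164 [214.2 236.2 257.9]
-82 44 [212.9 245.3 259.3]
-76 47 [ 59.  124.3 246.8]
-70 56 [ 57.9 131.2 136.6]
-64 18 [ 56.6  58.3 133.8]
-58 11 [ 54.5  56.8 133. ]
-52 14 [53.4 54.8 56. ]
-46 9 [53.1 53.9 54.9]
-40 8 [51.3 53.  54.7]
-34 2 [48.6 49.6 50.6]
-28 1 [43.6 43.6 43.6]
-22 5 [41.6 41.9 43.2]
-16 7 [37.3 38.8 39.5]
-10 5 [36.8 38.1 46.4]
-4 25 [35.8 41.6 48.3]
2 24 [33.9 45.8 49.1]
8 3 [46.2 46.9 47. ]
14 4 [41.1 42.9 44.6]
20 12 [40.3 42.9 46.4]
26 3 [40.6 41.5 42.4]
32 6 [38.  39.8 41.4]
38 6 [36.  36.8 41.6]
50 4 [36.1 36.4 38.7]
56 4 [33.1 35.  37.7]
62 7 [33.6 38.5 44.2]
68 9 [35.1 40.1 43.5]
pin 0.53 [379. 261.  22.  14.] rack [-360.    4.   14.]
pin 0.47 [336. 178.  47.  40.] rack [-14.  29.   9.]
pin 0.41 [334. 167.  20.   8.] rack [-1. -8. 44.]
top
-100 40 [64.2 65.9 69. ]
pin 0.76 [366. 259.  13.  25.] rack [-220.  256.   15.]
pin 0.66 [398. 143.  19.  26.] rack [-353.    9.   15.]
```

```bash
python3 - <<'E'
from h import *
p=env.grab_frame("side");x,y,w,h=300,140,80,60
cv2.imwrite("pics/tip.png",cv2.resize(p["frame"][y:y+h,x:x+w,::-1],(640,480),interpolation=cv2.INTER_CUBIC))
E
```

```text
(no output)
```

View pics/tip.png

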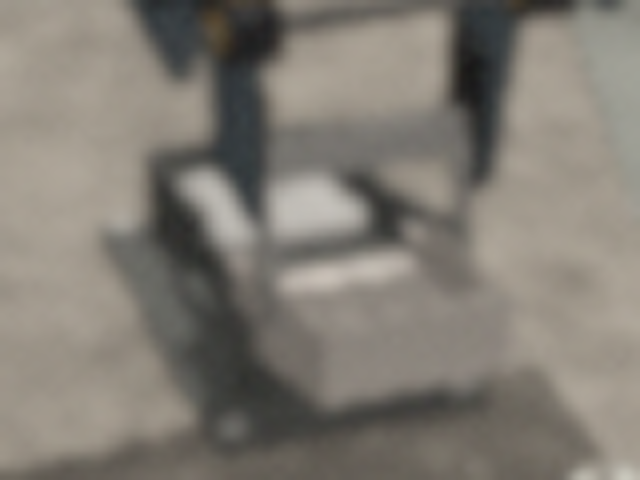

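The side view shows four bright pins side by side in the grooves, and the pan is tipped with its floor bare. I'll raise the pan away and check its weight.

```bash

python3 -m pendant '{"translation":[[0,0,-1],[-1,0,-3],[-1,0,-4],[-2,0,-5],[-3,0,-5],[-4,0,-6],[-5,0,-6],[-6,0,-6]],"roll":[0,0,0,0,0,0,0,0],"hand":[80,80,80,80,80,80,80,80]}'
python3 -m pendant '{"translation":[[-8,0,-4],[-10,0,0],[-10,0,0],[-10,0,0],[-10,0,0],[-10,0,0],[-8,0,0],[-4,0,0]],"roll":[0,0,0,0,0,0,0,0],"hand":[80,80,80,80,80,80,80,80]}'
python3 look.py
python3 - <<'E'
from h import *
o=[]
for n,b in(("side",(300,140,80,60)),("top",(212,135,80,60))):
    p=env.grab_frame(n);x,y,w,h=b;o.append(cv2.resize(p["frame"][y:y+h,x:x+w,::-1],(400,300),interpolation=cv2.INTER_CUBIC))
cv2.imwrite("pics/after.png",np.hstack(o))
E
```

```text
time_s: 17.45
ee_pos: [605.6, 44.3, 144.8]
ee_rot: [180.0, -0.0, 101.9]
force: [0.7, 0.3, -2.5]
gripper_width: 77.6
gripper_force: 40.0
time_s: 18.12
ee_pos: [620.1, -25.4, 147.7]
ee_rot: [-180.0, 0.0, 101.8]
force: [0.6, 0.1, -2.3]
gripper_width: 77.9
gripper_force: 40.0
rackframe tcp [-1.565e+02 -1.000e-01  1.477e+02] yaw -0.4 F [ 0.6  0.1 -2.3] T [-0.01  0.05 -0.01] w 77.9 t 18.12
side
-70 1 [54.7 54.7 54.7]
-64 5 [49.5 51.7 53. ]
-58 15 [41.9 51.1 53. ]
-52 44 [17.1 30.2 51.3]
-46 9 [38.2 48.6 50.4]
-40 6 [45.2 45.6 47.4]
-34 7 [42.8 43.8 45.6]
-28 6 [41.7 42.5 42.9]
-22 10 [39.9 40.9 43.4]
-16 8 [38.2 39.3 41. ]
-10 8 [36.9 38.1 45.3]
-4 25 [35.2 41.8 47.5]
2 21 [34.2 46.  48.7]
8 3 [45.6 46.1 47.1]
14 8 [41.7 44.6 46.1]
20 12 [40.4 43.5 45.6]
26 3 [40.5 40.7 42.2]
32 10 [37.7 41.5 43.3]
38 15 [36.  39.4 41.2]
44 3 [35.9 38.1 38.5]
50 12 [32.3 36.1 38.4]
56 8 [33.  34.7 37.2]
62 23 [32.1 36.7 45.1]
68 29 [29.8 38.  45. ]
pin 0.66 [272. 245.  20.  12.] rack [-226.  256.   13.]
pin 0.58 [380. 262.  23.  15.] rack [-361.    6.   15.]
pin 0.53 [333. 169.  11.   6.] rack [-1.  8. 46.]
top
19 8 [40.7 44.7 48.9]
27 55 [39.7 43.2 45. ]
36 66 [33.4 38.8 42.1]
44 51 [34.4 38.9 41.8]
53 65 [30.7 35.2 38.2]
61 49 [29.9 35.2 38.2]
70 76 [30.1 40.2 45.4]
pin 0.73 [227. 173.   9.  28.] rack [56.  0. 35.]
pin 0.57 [234. 175.  12.  21.] rack [40.  5. 39.]
pin 0.46 [366. 258.  10.  23.] rack [-219.  256.   15.]
pin 0.39 [239. 170.  10.  23.] rack [26. -0. 43.]
```

View pics/after.png

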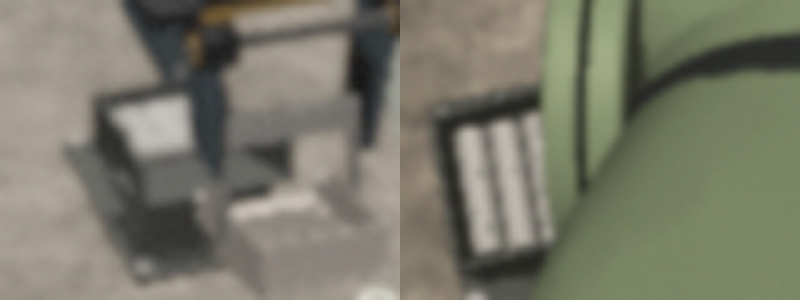

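The weight is down to 2.3 N, so the pan is empty. All four pins are in the grooves, at x ≈ 2, 20, 38 and 56. I'll carry the pan back to its free spot and come down close to the bench.

```bash

python3 -m pendant '{"translation":[[-7.8,-7,0],[-7.8,-7,0],[-7.8,-7,0],[-7.8,-7,0],[-7.8,-7,0],[-7.8,-7,0],[-7.8,-7,0],[-7.8,-7,0]],"roll":[0,0,0,0,0,0,0,0],"hand":[80,80,80,80,80,80,80,80]}'
python3 -m pendant '{"translation":[[-7.8,-7,4],[-7.8,-7,4],[-7.8,-7,4],[-7.8,-7,4],[-7.8,-7,4],[-7.8,-7,4],[-7.8,-7,4],[-7.8,-7,4]],"roll":[0,0,0,0,0,0,0,0],"hand":[80,80,80,80,80,80,80,80]}'
python3 -m pendant '{"translation":[[0,0,8],[0,0,8],[0,0,8],[0,0,6],[0,0,4],[0,0,3],[0,0,0],[0,0,0]],"roll":[0,0,0,0,0,0,0,0],"hand":[80,80,80,80,80,80,80,80]}'
python3 -m pendant '{"translation":[[0,0,0.5],[0,0,0.5],[0,0,0.5],[0,0,0.5],[0,0,0.5],[0,0,0.5],[0,0,0],[0,0,0]],"roll":[0,0,0,0,0,0,0,0],"hand":[80,80,80,80,80,80,80,80]}'
```

```text
time_s: 19.08
ee_pos: [577.3, -97.6, 148.0]
ee_rot: [180.0, 0.0, 101.8]
force: [-0.1, -0.1, -2.9]
gripper_width: 77.7
gripper_force: 40.0
time_s: 19.75
ee_pos: [535.4, -170.0, 115.5]
ee_rot: [-180.0, -0.0, 101.9]
force: [-0.6, 0.4, -1.6]
gripper_width: 77.8
gripper_force: 40.0
time_s: 20.42
ee_pos: [536.2, -168.9, 78.9]
ee_rot: [180.0, 0.0, 101.9]
force: [0.1, -0.3, -2.3]
gripper_width: 77.6
gripper_force: 40.0
time_s: 21.08
ee_pos: [535.9, -169.1, 75.9]
ee_rot: [-180.0, -0.0, 101.9]
force: [0.3, 0.4, -2.3]
gripper_width: 77.9
gripper_force: 40.0
```

Next I'll lower until it touches, then soften the grip.

```bash

python3 -m pendant '{"translation":[[0,0,0.6],[0,0,0.6],[0,0,0.6],[0,0,0.6],[0,0,0.6],[0,0,0.6],[0,0,0.6],[0,0,0.6]],"roll":[0,0,0,0,0,0,0,0],"hand":[80,80,80,80,80,80,80,80]}'
python3 -m pendant '{"translation":[[-0.5,0,0.3],[-0.5,0,0.3],[-0.5,0,0.3],[-0.5,0,0.3],[-0.5,0,0.3],[-0.5,0,0.3],[-0.5,0,0],[-0.5,0,0]],"roll":[0,0,0,0,0,0,0,0],"hand":[80,80,80,80,80,80,80,80]}' 12
cat > pp.py <<'E'
from h import *
import h
h.O=np.array(env.state()["ee_pos"])[:2];print(np.round(env.state()["force"],1))
p=env.grab_frame("side");h.prof(cloud(p),-65,65,8,24,8)
E
python3 pp.py
```

```text
time_s: 21.75
ee_pos: [536.0, -169.1, 71.1]
ee_rot: [180.0, -0.0, 101.9]
force: [0.1, 0.5, -1.8]
gripper_width: 77.8
gripper_force: 40.0
time_s: 22.42
ee_pos: [536.8, -173.1, 69.3]
ee_rot: [180.0, -0.0, 101.9]
force: [-0.4, -0.3, -1.1]
gripper_width: 78.0
gripper_force: 12.0
[-0.4 -0.3 -1.1]
-65 49 [47.5 57.3 61. ]
-41 66 [240.2 248.1 258.8]
-33 194 [ 25.5 239.6 258.5]
-25 332 [ 24.3 196.  257. ]
-17 97 [ 20.7 202.  223. ]
-9 142 [19.5 88.4 97.5]
-1 64 [17.  22.1 97.4]
7 36 [15.7 17.7 93.3]
15 31 [12.9 15.7 17.5]
23 27 [11.5 13.5 14.4]
31 2 [ 8.9  9.7 10.4]
```

The pan is touching but still tipped about 22°. I'll roll it back to level by drawing the handle back under a lighter grip.

```bash

python3 -m pendant '{"translation":[[-1,0,0],[-1,0,0.2],[-1,0,0.2],[-1,0,0.2],[-1,0,0.2],[-1,0,0.2],[-1,0,0.2],[-1,0,0.2]],"roll":[0,0,0,0,0,0,0,0],"hand":[80,80,80,80,80,80,80,80]}' 6
python3 pp.py
python3 -m pendant '{"translation":[[-1.5,0,0.2],[-1.5,0,0.2],[-1.5,0,0.2],[-1.5,0,0.2],[-1.5,0,0.2],[-1.5,0,0.2],[-1.5,0,0.2],[-1,0,0.2]],"roll":[0,0,0,0,0,0,0,0],"hand":[80,80,80,80,80,80,80,80]}'
python3 pp.py
```

```text
time_s: 23.13
ee_pos: [538.4, -180.9, 67.9]
ee_rot: [180.0, -0.0, 101.9]
force: [0.2, -0.2, -3.1]
gripper_width: 77.8
gripper_force: 6.0
[ 0.2 -0.2 -3.1]
-65 151 [25.6 43.  54.2]
-57 1 [49.8 49.8 49.8]
-41 62 [238.  246.1 255.7]
-33 214 [ 21.6 240.  258.1]
-25 333 [ 21.2 194.4 255.2]
-17 108 [ 18.8 198.7 220.8]
-9 142 [17.5 86.1 95.1]
-1 71 [16.3 20.4 94.8]
7 43 [15.4 17.8 91.4]
15 40 [14.2 16.3 18.6]
23 30 [13.3 15.  17.1]
31 22 [12.6 14.1 16.2]
time_s: 23.85
ee_pos: [540.9, -192.3, 66.4]
ee_rot: [180.0, 0.0, 101.9]
force: [0.1, -0.4, -1.4]
gripper_width: 77.8
gripper_force: 6.0
[ 0.1 -0.4 -1.4]
-65 185 [19.9 35.6 50. ]
-41 62 [236.3 246.1 254.7]
-33 229 [ 18.6 238.6 257.5]
-25 343 [ 18.3 192.9 254.6]
-17 104 [ 16.5 197.  220.3]
-9 152 [16.2 84.7 93.5]
-1 69 [14.6 18.4 93.3]
7 45 [14.1 16.5 90.1]
15 42 [14.1 16.1 18.4]
23 31 [12.5 15.1 17.9]
31 36 [11.4 14.3 16.5]
39 8 [10.8 12.9 14.3]
```

```bash

python3 -m pendant '{"translation":[[-1.5,0,0.3],[-1.5,0,0.3],[-1.5,0,0.3],[-1.5,0,0.3],[-1.5,0,0.3],[-1.5,0,0.3],[-1.5,0,0.3],[-1,0,0.3]],"roll":[0,0,0,0,0,0,0,0],"hand":[80,80,80,80,80,80,80,80]}' 5
python3 pp.py
python3 -m pendant '{"translation":[[-1,0,0.3],[-1,0,0.3],[-1,0,0.3],[-1,0,0.3],[0,0,0.2],[0,0,0.2],[0,0,0],[0,0,0]],"roll":[0,0,0,0,0,0,0,0],"hand":[80,80,80,80,80,80,80,80]}'
python3 pp.py
```

```text
time_s: 24.57
ee_pos: [543.2, -203.6, 63.9]
ee_rot: [180.0, 0.0, 101.9]
force: [-0.8, -0.3, 0.3]
gripper_width: 78.2
gripper_force: 5.0
[-0.8 -0.3  0.3]
-65 3 [28.3 39.3 40.8]
-57 153 [10.4 25.4 37.7]
-41 70 [234.4 242.4 252.8]
-33 227 [ 11.6 239.5 258.1]
-25 374 [ 12.7 190.9 253.5]
-17 108 [ 11.3  85.5 217.3]
-9 163 [12.8 80.9 91.2]
-1 82 [13.2 16.5 90.6]
7 49 [13.5 16.6 59.4]
15 45 [13.2 16.6 19.1]
23 41 [14.3 16.2 19.3]
31 43 [14.4 17.6 19.9]
39 36 [15.8 18.1 20.3]
47 1 [16.1 16.1 16.1]
time_s: 25.28
ee_pos: [544.1, -207.5, 62.6]
ee_rot: [180.0, 0.0, 101.9]
force: [-1.0, -1.2, 1.9]
gripper_width: 77.8
gripper_force: 5.0
[-1.  -1.2  1.9]
-57 125 [10.4 23.8 34.1]
-49 6 [ 9.  13.3 16.7]
-41 67 [233.3 241.5 251.7]
-33 232 [  9.9 238.3 258. ]
-25 363 [ 10.4 191.6 254.3]
-17 118 [  9.6 187.1 215.3]
-9 157 [10.4 79.6 89.8]
-1 88 [11.1 15.3 89.9]
7 47 [12.1 14.6 17.3]
15 51 [13.2 15.4 18.5]
23 45 [14.  17.3 19.8]
31 46 [14.6 17.9 20.7]
39 23 [16.5 18.5 20.7]
```

The pan is essentially level on the bench: the floor rises to the lip and the handle top is at nominal height. I'll release and retreat.

```bash

python3 -m pendant '{"translation":[[0,0,0],[0,0,0],[0,0,0],[0,0,0],[0,0,0],[0,0,0],[0,0,0],[0,0,0]],"roll":[0,0,0,0,0,0,0,0],"hand":[34,30,24,16,8,0,0,0]}'
python3 -m pendant '{"translation":[[0,0,0],[0,0,-3],[0,0,-6],[0,0,-10],[0,0,-20],[0,0,-25],[0,0,-30],[0,0,-30]],"roll":[0,0,0,0,0,0,0,0],"hand":[0,0,0,0,0,0,0,0]}'
python3 -m pendant '{"translation":[[0,-30,-10],[0,-35,-10],[0,-35,-10],[0,-35,0],[0,-35,0],[0,-35,0],[0,-20,0],[0,0,0]],"roll":[0,0,0,0,0,0,0,0],"hand":[0,0,0,0,0,0,0,0]}'
python3 look.py
python3 - <<'E'
from h import *
import h
o=[]
for n,b in(("side",(290,140,112,140)),("top",(210,110,200,150))):
    p=env.grab_frame(n);x,y,w,hh=b;o.append(cv2.resize(p["frame"][y:y+hh,x:x+w,::-1],(400,500 if n=="side" else 300),interpolation=cv2.INTER_CUBIC))
    W=cloud(p);m=(np.hypot(W[...,0]-544,W[...,1]+207)<70)&(W[...,2]>80)&(W[...,2]<100);print(n,np.round(np.median(W[m],0)),np.round(np.percentile(W[m][:,2],[5,95])))
    h.O=np.array([544,-207]);h.prof(W,-60,60,10,24,5);h.O=np.array([587,127.5])
o[1]=np.vstack([o[1],np.zeros((200,400,3),np.uint8)])
cv2.imwrite("pics/end.png",np.hstack(o))
E
```

```text
time_s: 26.0
ee_pos: [544.0, -207.2, 62.3]
ee_rot: [-180.0, -0.0, 101.9]
force: [0.2, 0.1, 0.8]
gripper_width: 91.2
gripper_force: 0.0
time_s: 26.67
ee_pos: [543.7, -207.2, 188.4]
ee_rot: [180.0, 0.0, 101.9]
force: [-0.0, -0.5, 0.2]
gripper_width: 91.4
gripper_force: 0.0
time_s: 27.33
ee_pos: [320.3, -253.5, 217.5]
ee_rot: [-180.0, 0.1, 101.7]
force: [0.4, 0.0, -0.1]
gripper_width: 91.6
gripper_force: 0.0
rackframe tcp [-316.1  341.2  217.5] yaw -0.51 F [ 0.4  0.  -0.1] T [-0.05  0.05 -0.02] w 91.6 t 27.33
side
-70 1 [54.9 54.9 54.9]
-64 9 [51.3 51.9 54.6]
-58 18 [25.7 50.6 53.2]
-52 84 [16.7 30.2 49.4]
-46 14 [20.1 46.9 48.5]
-40 11 [44.9 46.2 47.6]
-34 11 [43.  44.3 46.2]
-28 9 [41.1 43.3 44.8]
-22 10 [39.6 41.1 42.9]
-16 7 [37.8 40.  41.1]
-10 12 [36.6 38.7 48.6]
-4 32 [35.1 39.9 47.4]
2 29 [35.2 45.7 49.8]
8 6 [42.8 46.5 47.2]
14 12 [41.8 43.9 46.9]
20 15 [41.2 43.6 45.4]
26 1 [41.9 41.9 41.9]
32 10 [37.6 39.9 42. ]
38 12 [35.  39.  41.2]
44 4 [37.8 38.3 39. ]
50 16 [32.  35.7 38.2]
56 10 [31.7 35.3 36.4]
62 26 [32.1 38.2 46.5]
68 27 [31.1 40.  44.2]
pin 0.56 [272. 245.  22.   6.
[... 657 characters left out ...]
 1. 39.]
pin 0.45 [399. 147.  20.  26.] rack [-353.    9.   14.]
pin 0.44 [250. 168.  10.  28.] rack [ 7.  2. 46.]
side [ 546. -215.   87.] [81. 91.]
-60 110 [10.7 24.  35. ]
-50 30 [ 5.4  9.6 25.1]
-40 1 [11.1 11.1 11.1]
-30 59 [ 7.4  9.7 13.3]
-20 61 [ 8.2 11.1 15. ]
-10 191 [10.3 79.3 90.2]
0 85 [12.1 14.7 89.2]
10 69 [12.6 14.9 17.5]
20 58 [14.  16.5 18.9]
30 57 [14.9 18.4 20.9]
40 21 [17.1 18.2 20.8]
top [ 540. -209.   88.] [83. 91.]
-60 4 [31.3 32.3 33.3]
-50 144 [ 5.8 19.6 35. ]
-40 74 [ 5.7  8.1 10.6]
-30 47 [ 5.6  8.9 10.8]
-10 87 [10.5 15.4 90.4]
0 205 [11.4 84.4 90.2]
10 81 [11.3 14.8 17.2]
20 84 [13.6 16.4 19. ]
30 82 [14.7 17.4 19.6]
40 86 [15.8 18.8 21.9]
50 48 [18.1 19.7 22.1]
```

View pics/end.png

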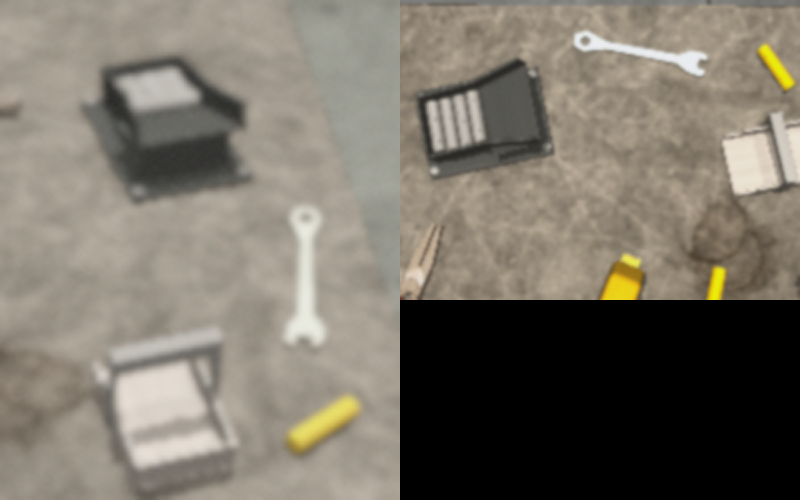

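The final views show all four pins seated in the grooves. The empty pan stands upright and free, and the other things are where they were.

```bash
python3 -c "
from workcell import env
print(env.job_done())"
```

```text
the job is handed in; nothing more can be done
None
```

I handed the job in at about 28 s: all four pins are seated one to a groove, the empty pan stands upright and released on the bench, about 40 mm from where it started and turned about 45°, and the other things there look undisturbed; the hand-in call gave no verdict.

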